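# Start the jig's clamp screw without crossing its thread

### The job

Clamp the oak rail in the plywood jig: turn the red wing knob clockwise until the steel hold-down bar grips the rail finger-tight, then let go. Start it gently and feel the thread: if it goes stiff early, while there is still daylight under the knob's flange, the thread is crossed, so stop at once, turn it back about a sixth of a turn to let it drop in, and start again. Force neither the thread nor the clamp, keep the rail and the bar where they lie, and leave the other things on the bench alone.

Things in the scene. Friction and masses are not known exactly. Their poses are not given: they have to be found in the camera images.
- knob_grip (a point): Where to grip the red wing knob: on the screw's axis, 10 mm below the wing's top, about 82 mm above the bench at the start and 80 mm when tight. The wing is a plain upright bar 64 mm long, 15 mm thick, 24 mm high, with 4 mm of sprung up-and-down play on its neck (0.8 N per mm). Fingertips may reach 20 mm below this point, not lower: there the hub begins.
- hub: The screw's steel hub with its 40 mm flange (a free-turning thrust washer) under the wing; origin at the centre of the flange's underside, 34 mm below the grip point. It sinks 1 mm per radian clockwise (coarse quick thread). At the start the flange is about 2 mm above the hold-down bar; it meets the bar after 1.4 to 1.8 rad.
- screw: The upright 11 mm clamp screw with hub and wing. Origin on its axis at bench level; z up, x along the wing, y across its 15 mm. Turns only about z, clockwise from above to tighten. Runs with 0.05 to 0.1 N m. Some 0.85 rad after the flange meets the bar it grows tight, by 1.5 N m per rad: 0.2 to 0.45 N m is finger-tight, over 0.7 harms. Let go, it springs back to where this began and stays.
- insert: Brass threaded insert in the jig's base, fixed, under the bar; origin on the screw's axis at bench level. Unseen: the start is crossed or clean. A crossed one turns freely for 0.1 to 0.65 rad, then stiffens by 1.5 N m per rad; over 0.7 N m it is damaged. Turned back 0.65 rad from where it began to stiffen (1 to be sure) it drops in and then runs clean.
- jig: The fixed plywood jig, base 270 x 360 x 18 mm; origin on the bench at the screw's axis, x towards the aluminium angle fence (30 mm high, its face 100 mm from the screw's axis, along y), y along the rail. A plywood heel block 20 mm high stands at x = -62 mm and carries the bar's other end.
- holddown: The loose steel hold-down bar, 170 x 38 x 8 mm, slotted for the screw, along the jig's x from the heel block to the rail; origin under its middle, 38 mm above the bench. Its top is 46 mm above the bench.
- rail: The loose oak rail, 300 mm long (y) x 45 x 20 mm, lying on the jig's base along the fence, under the toe of the bar; origin under its middle, 18 mm above the bench.
- glue: Bystander: white glue bottle, 54 mm in diameter, 150 mm high, standing; origin under its centre.
- bits: Bystander: beech block 75 x 110 x 35 mm with six router bits, 70 mm high in all; origin under its centre.
- trysquare: Bystander: try square lying flat, wooden stock 22 x 100 x 16 mm, steel blade reaching 131 mm along its x; origin under the stock.
- offcut: Bystander: oak offcut 110 x 60 x 18 mm; origin under its centre.
There are look-alikes about, which are no part of the job. Of the things like the holddown, leave any that is purple; of the rest the larger one is meant.

How it is judged:
By the outcome, as a careful person would: the job done as asked, in the order asked, and still so for the second after the job is handed in, with the robot touching nothing.
It also fails if it takes over 64 s, if anything falls off the work surface, if the arm or the gripper's body presses on something with over 40 N, if the wrist force passes 120 N, or if a joint passes its speed limit or range.

### The arm

A 7-joint arm with a two-finger parallel gripper is mounted at the origin on the work surface. World frame = base frame: x ahead of the robot, y to its left, z up, the work surface at z = 0. Lengths are in m, angles in rad, forces in N, time in s.
With the tool pointing down it reaches from about 0.35 to 0.9 m from the base axis. Payload 8.1 kg.
Tool frame: the origin (TCP) lies midway between the tips of the shut fingers; the grasp point (between the pads) lies arm.tcp_to_grasp behind it (arm.tcp_to_grasp is the distance from the TCP to the grasp point, in m); z points along the fingers, y is the line along which they close (so a half turn about z gives the same grasp; the last joint's range is limited). The gripper opens to 92 mm and grips with 3 to 60 N. Pads are 19 mm wide; open, the fingers measure 130 mm over their backs; the gripper's body (75 mm by 190 mm) begins 47 mm behind the grasp point.
Start: joints at [-1.415, 0.434, 0.025, 1.573, -0.012, 1.134, -0.075], TCP at [0.16, 0.604, 0.227] pointing down, gripper open.
Joint ranges: [-2.62, 2.62], [-0.44, 2.09], [-1.27, 1.32], [0.08, 2.57], [-1.32, 4.46], [0.12, 2], [-2.74, 2.74]. Speed limits (rad/s): [2.22, 2.22, 3.01, 3.01, 3.14, 3.14, 3.14].

### API

Orientations are given as a rotation vector (axis times angle).
In Python, from cell import observe, get_image, arm gives the robot as it stands. The module is installed in compiled form; this text tells all that it offers.
- The arm moves only by the tool drive_tool, never from a script. Its argument "steps" is a list of rows, each a list of 5 numbers: the closure, from 0 (fully open) to 1 (shut), then the shift along the world's x, y, z in mm, then the turn about the world's z in rad. In form: [[hand, x, y, z, roll], ...]. A call has 1 to 20 rows; each row shifts and turns the commanded pose from where the row before left it; what a row does not reach is not made up. A row lasts 1/12 s, in which the tool goes at most 41.7 mm and 7.16 degrees, less where a joint would pass 70% of its speed; a pose out of reach is approached as far as the arm can. A call with a gripper value outside its range is refused whole. The fingers move at their own pace and stop on an object; "grip_force" is the grip in N (left out, the last holds). Time passes only in rows, so rows that do not move let the fingers close. It gives the time, the measured TCP pose, the force, the opening and the grip force at its end, in the units of the state.
- observe(): the state, without advancing time (a new reading comes with each control period).
- get_image(name): name is "scene" or "side" or "wrist"; returns a dict with "image" (480x640x3 uint8, red, green, blue), "vfov" (degrees; the focal length in pixels is half the picture's height over the tangent of half this angle, whatever the lens; pixels are square), "cx", "cy" (the principal point, pixels), "xyz" and "attitude" of the camera in the world. Camera axes: x right, y down, z forward; pixel columns grow to the right and rows downward; lengths in m; the calibration is good to about 2 mm. A picture is of the moment at which its call begins. There is no depth.
- arm.sign_off(): hands the job in; it is judged then, once.
The state is a dict: "clock": time; "joints": joint angles; "dq": joint speeds; "joint_efforts": joint torques, N m; "position": TCP position; "ee_rot": TCP orientation; "force": force on the tool from outside, world axes, zero at the start; "ft_torque": the same for the moment, N m; "width": opening from 0.0 (shut) to 1.0 (fully open); "gripper_force": force on a finger pad.
Only numpy, scipy, OpenCV 4.12 (cv2) and the standard library are available. Lean on these libraries where they do the work, as an engineer would, in place of code of your own. Each camera call takes 0.05 s, during which the arm holds its last target. There are 200 camera calls.

## Working session

There is one attempt and no reset: what is moved stays moved. The work goes in short steps, Python scripts to look and compute and a tool call to move; the robot and the scene stay as the last step left them, time stands still between calls to the robot, and variables do not carry over. Pictures are saved under pics/ and viewed, at most 10 in all, crops included, and the job is handed in when it is done.

Besides the shell and the picture viewer there is one more tool, called after ">>>" in YAML: its name, and indented under it one key for each argument. drive_tool: Moves the arm, as the interface text tells. Its arguments: {"type":"object","properties":{"steps":{"type":"array"},"grip_force":{"type":"number"}},"required":["steps"]}

```bash
mkdir -p pics
cat > h.py <<'E'
import numpy as np, cv2
from scipy.spatial.transform import Rotation as R
from cell import observe,get_image,arm
def rot(a):
    a=np.array(a,float)
    return a if a.shape==(3,3) else (R.from_rotvec(a).as_matrix() if a.size==3 else R.from_quat(a).as_matrix())
def ray(c,u,v):
    f=c['image'].shape[0]/2/np.tan(np.radians(c['vfov'])/2)
    d=rot(c['attitude'])@np.array([(u-c['cx'])/f,(v-c['cy'])/f,1]); return np.array(c['xyz']),d
def onz(c,u,v,z):
    o,d=ray(c,u,v); return o+d*(z-o[2])/d[2]
def pix(c,p):
    f=c['image'].shape[0]/2/np.tan(np.radians(c['vfov'])/2)
    q=rot(c['attitude']).T@(np.array(p)-c['xyz']); return q[:2]/q[2]*f+[c['cx'],c['cy']]
def save(c,n): cv2.imwrite('pics/'+n,c['image'][:,:,::-1])
E
python3 - <<'E'
from h import *
for n in('scene','side','wrist'):
    c=get_image(n); save(c,n+'0.png'); print(n,c['vfov'],c['cx'],c['cy'],c['xyz'],c['attitude'])
    h=cv2.cvtColor(c['image'],cv2.COLOR_RGB2HSV)
    m=(((h[...,0]<8)|(h[...,0]>172))&(h[...,1]>150)&(h[...,2]>70)).astype('uint8')
    k,l,s,ce=cv2.connectedComponentsWithStats(m)
    for i in range(1,k):
        if s[i,4]>30: print(s[i],ce[i],onz(c,*ce[i],.08))
print(observe(),arm.tcp_to_grasp)
E
```

```text
scene 51.46724404871007 320.95691674464257 238.93167996319156 [ 1.10140435 -0.18154284  0.84484731] [-2.15045137 -1.38859264  0.47868902]
[342 212   9  26 155] [345.70967742 225.4516129 ] [0.55794858 0.10744147 0.08      ]
side 44.29815056830429 320.4743244319942 243.24691708699132 [ 0.07580952 -0.57192667  0.86176293] [-2.26296044  0.73255291 -0.32767504]
[292 219  33  15 367] [308.27247956 226.51771117] [0.55934426 0.1028629  0.08      ]
wrist 70.91912866167638 321.74454189158905 239.85381362285685 [0.08751947 0.62174464 0.38430449] [2.30368728 1.77386158 0.24757657]
{'clock': 0.15, 'joints': array([-1.41460937,  0.43506353,  0.02497178,  1.5738441 , -0.01158064,
        1.13400254, -0.07509305]), 'dq': array([-0.00077515, -0.00241325, -0.00084306, -0.00194322,  0.0018247 ,
        0.00100143,  0.00037849]), 'joint_efforts': array([ 1.10806130e-03, -6.68262362e+01,  9.85470302e-01, -3.14696896e+01,
       -6.05523284e-02,  3.93020350e-02,  1.05884828e-04]), 'position': array([0.15989727, 0.60381983, 0.22614187]), 'ee_rot': array([-4.05443929e-01, -3.11529199e+00,  1.84198721e-03]), 'force': array([ 0.36945835,  0.01464544, -0.61419754]), 'ft_torque': array([ 0.03554383,  0.04762372, -0.01287834]), 'gripper_force': 0.0, 'width': 1.0000820992404} 0.0188
```

View pics/scene0.png

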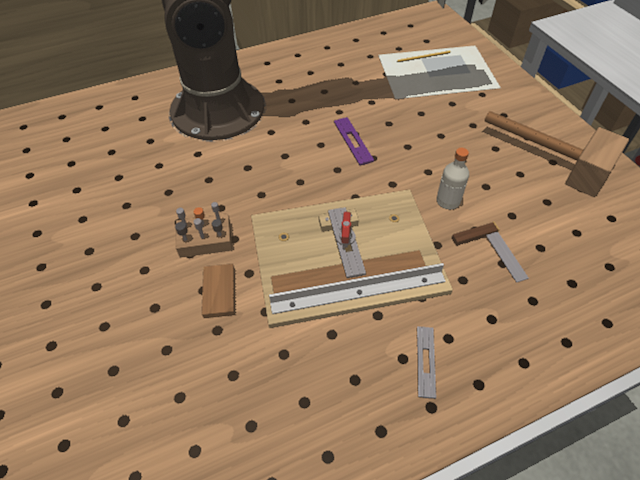

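View pics/side0.png

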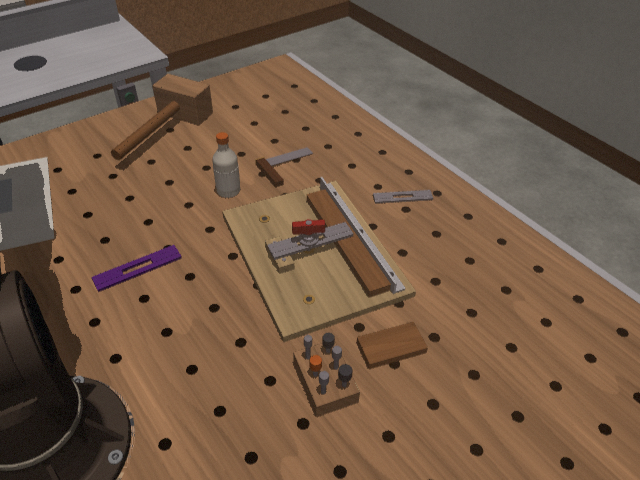

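Candidates for the knob: the red wing at scene (346,226) / side (308,226), which sits on the hold-down bar in the jig. The orange bit at scene (199,213) / side (316,363) and the glue cap at scene (461,155) / side (222,139) are not it. Loose bars at scene (354,141), which is purple, and (426,362), which is small, are look-alikes. I choose the wing in the jig and check it in a close crop.

Run:
```python
from h import *
cs={n:get_image(n) for n in('scene','side')}
out=[]
for n,(x,y) in (('scene',(346,228)),('side',(308,228))):
    c=cs[n]; im=c['image'][y-40:y+40,x-40:x+40]; out.append(cv2.resize(im,(400,400),interpolation=cv2.INTER_CUBIC))
    h=cv2.cvtColor(c['image'],cv2.COLOR_RGB2HSV)
    m=(((h[...,0]<10)|(h[...,0]>170))&(h[...,1]>140)&(h[...,2]>50)).astype('uint8'); m[:y-40]=0;m[y+40:]=0;m[:,:x-40]=0;m[:,x+40:]=0
    k,l,s,ce=cv2.connectedComponentsWithStats(m); 
    print(n,s[1:],ce[1:])
    # wing top/mid-plane points: pca in ground plane
    v,u=np.nonzero(m); P=np.array([onz(c,a,b,.08)[:2] for a,b in zip(u,v)]); print(P.mean(0),cv2.minAreaRect((P*1000).astype('float32')))
cv2.imwrite('pics/crop.png',np.hstack(out)[:,:,::-1])
# bar axis on scene: bar ends in both views at z .046
print('bar',[onz(cs['side'],*p,.046)[:2] for p in((271,250),(350,232))],[onz(cs['scene'],*p,.046)[:2] for p in((337,210),(355,275))])
```

```text
scene [[342 212   9  31 171]] [[345.6374269  226.59064327]]
[0.5602306 0.1061969] ((560.9290161132812, 106.69395446777344), (15.822117805480957, 75.63099670410156), 64.41619110107422)
side [[292 219  33  16 396]] [[308.12121212 226.58080808]]
[0.55906938 0.10292603] ((559.221435546875, 103.35063934326172), (42.28150177001953, 62.46572494506836), 54.80925369262695)
bar [array([0.48307316, 0.11983501]), array([0.63930546, 0.07102834])] [array([0.48858844, 0.12180384]), array([0.65029697, 0.08354577])]
```

View pics/crop.png

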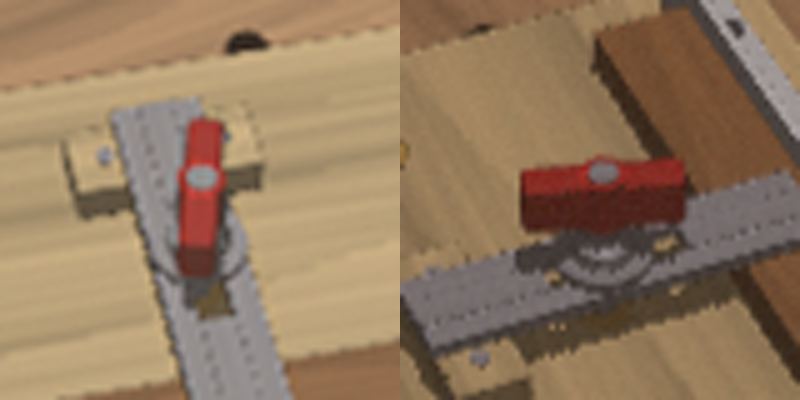

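Run:
```python
from h import *
s=get_image('scene');d=get_image('side')
print(onz(s,346.4,223.4,.092),onz(d,308.6,222.6,.092))
o1,d1=ray(s,346.4,223.4);o2,d2=ray(d,308.6,222.6)
t=np.linalg.lstsq(np.c_[d1,-d2],o2-o1,rcond=None)[0];print(o1+t[0]*d1,o2+t[1]*d2)
a,b=onz(d,292.4,224,.092),onz(d,324.8,221.6,.092);e=b-a;print(a,b,np.linalg.norm(e),np.arctan2(e[1],e[0]),(a+b)/2)
a,b=onz(s,347.2,212.4,.092),onz(s,345.6,236.5,.092);e=b-a;print(a,b,np.linalg.norm(e),np.arctan2(e[1],e[0]),(a+b)/2)
T=rot(observe()['ee_rot']);print(T, 'closing yaw',np.arctan2(T[1,1],T[0,1]))
c=get_image('wrist'); Tt=rot(observe()['ee_rot']); print('cam in tool',Tt.T@(c['xyz']-observe()['position']), 'fwd',Tt.T@rot(c['attitude'])[:,2])
```

```text
[0.56242897 0.10635686 0.092     ] [0.55878465 0.10105961 0.092     ]
[0.56053894 0.10736643 0.08935999] [0.56147537 0.1048089  0.08771155]
[0.53122411 0.11569936 0.092     ] [0.58584679 0.08541808 0.092     ] 0.06245472851312435 -0.5061936579540943 [0.55853545 0.10055872 0.092     ]
[0.53790349 0.12001756 0.092     ] [0.59068107 0.09095218 0.092     ] 0.060251718911905526 -0.5033915933213801 [0.56429228 0.10548487 0.092     ]
[[-9.66669163e-01  2.56028765e-01 -2.50663630e-05]
 [ 2.56028758e-01  9.66669104e-01 -3.44196803e-04]
 [-6.38934037e-05 -3.39142145e-04 -9.99999940e-01]] closing yaw 1.3118845210114645
cam in tool [ 0.07453503 -0.00136159 -0.15822745] fwd [-0.27683801 -0.00114201  0.96091592]
```

>>> drive_tool:
  steps:
    - [0,25,-31,0,-0.01]
    - [0,25,-31,0,-0.015]
    - [0,25,-31,0,-0.015]
    - [0,25,-31,0,-0.015]
    - [0,25,-31,0,-0.015]
    - [0,25,-31,0,-0.015]
    - [0,25,-31,0,-0.015]
    - [0,25,-31,0,-0.015]
    - [0,25,-31,0,-0.015]
    - [0,25,-31,0,-0.015]
    - [0,25,-31,0,-0.015]
    - [0,25,-31,0,-0.015]
    - [0,25,-31,0,-0.015]
    - [0,25,-31,0,-0.015]
    - [0,25,-31,0,-0.02]
    - [0,25,-31,0,-0.02]
    - [0,0,0,0,0]
    - [0,0,0,0,0]

```text
clock: 1.9
position: [0.5611, 0.1054, 0.2266]
ee_rot: [0.791, 3.04, -0.001]
force: [-0.4, 1.2, -0.1]
width: 1.005
gripper_force: 0.0
```

```bash
cat > look.py <<'E'
from h import *
import sys
o=observe(); c=get_image('wrist'); save(c,sys.argv[1]); T=rot(o['ee_rot'])
print(o['clock'],o['position'],'yaw',np.arctan2(T[1,1],T[0,1]),o['joints'].round(2),o['force'],o['ft_torque'])
h=cv2.cvtColor(c['image'],cv2.COLOR_RGB2HSV)
m=(((h[...,0]<10)|(h[...,0]>170))&(h[...,1]>140)&(h[...,2]>50)).astype('uint8')
k,l,s,ce=cv2.connectedComponentsWithStats(m)
for i in range(1,k):
    if s[i,4]>300:
        v,u=np.nonzero(l==i); P=np.array([onz(c,a,b,.09)[:2] for a,b in zip(u,v)]); print(s[i],P.mean(0),cv2.minAreaRect((P*1000).astype('float32')))
s=get_image('scene');print('glue',onz(s,451,202,0.0))
E
python3 look.py w1.png
```

```text
1.9 [0.56107733 0.10541612 0.22664732] yaw 1.0618235103600622 [-0.53  0.35  0.33  1.73 -0.13  1.08  0.91] [-0.36839137  1.23172286 -0.12377352] [ 0.0614394   0.0152923  -0.02786125]
[312 192  20  71 919] [0.55894229 0.10476824] ((560.0248413085938, 103.85145568847656), (17.177141189575195, 64.9756088256836), 61.281646728515625)
glue [5.38571109e-01 3.82657246e-01 1.11022302e-16]
```

View pics/w1.png

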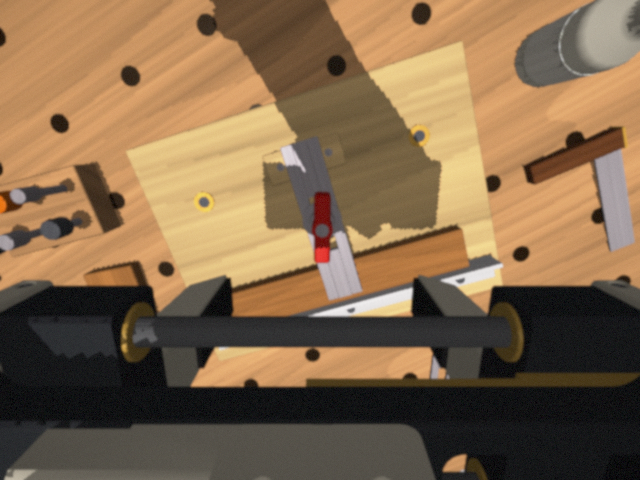

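>>> drive_tool:
  steps:
    - [0,-1,-1,-40,0.005]
    - [0,0,0,-40,0]
    - [0,0,0,-40,0]
    - [0,0,0,-40,0]
    - [0,0,0,0,0]
    - [0,0,0,0,0]
  grip_force: 25

```text
clock: 2.5
position: [0.557, 0.1084, 0.0659]
ee_rot: [-0.771, -3.041, 0.003]
force: [0.4, 0.2, 0.7]
width: 0.999
gripper_force: 0.0
```

```bash
python3 look.py w2.png
```

```text
2.5 [0.55695068 0.10841605 0.06586496] yaw 1.074138825185247 [-0.48  0.54  0.27  1.9  -0.2   0.74  0.98] [0.35841389 0.23122993 0.74723797] [-0.02375867 -0.04003193  0.03650415]
[ 302  249   37   68 2192] [0.54242443 0.1142106 ] ((541.9276733398438, 114.08235168457031), (15.940284729003906, 31.111982345581055), 61.663238525390625)
[ 303  347   32   38 1010] [0.57649959 0.09451248] ((577.81591796875, 93.8282470703125), (14.401449203491211, 19.961332321166992), 62.12030029296875)
glue [5.38571109e-01 3.82657246e-01 1.11022302e-16]
```

View pics/w2.png

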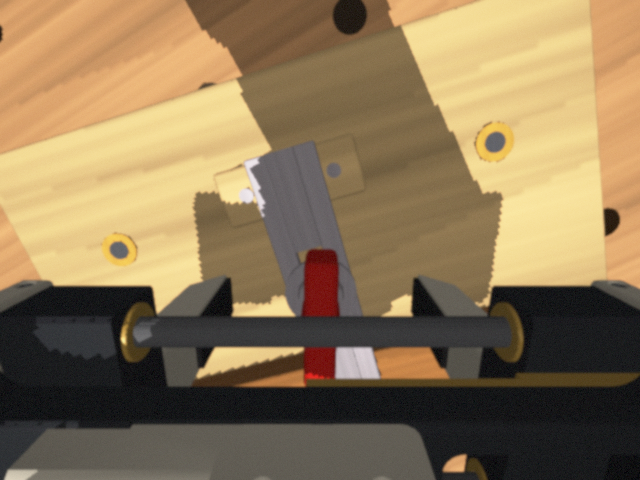

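Close view: the wing, image columns 304–338, is centred between the open fingers, whose midline is about column 322. The bar and rail are below it, and the yaw matches. The TCP is a few mm off command, so I let it settle and nudge it.

>>> drive_tool:
  steps:
    - [0,0,0,0,0]
    - [0,0,0,0,0]
    - [0,1,-2,0,0]
    - [0,0,0,0,0]
    - [0,0,0,0,0]

```text
clock: 3.02
position: [0.5604, 0.105, 0.0674]
ee_rot: [0.776, 3.043, 0.001]
force: [0.5, 0.4, 0.5]
width: 1.001
gripper_force: 0.0
```

```bash
python3 look.py w3.png
```

```text
3.0167 [0.56035438 0.10502742 0.06739842] yaw 1.0715488093517311 [-0.47  0.53  0.27  1.9  -0.21  0.74  0.99] [0.49302403 0.38972759 0.4761232 ] [-0.05536245  0.00789939  0.01732467]
[ 304  239   40   78 2433] [0.54430383 0.11305574] ((544.6556396484375, 112.85950469970703), (17.47641372680664, 35.906803131103516), 61.404048919677734)
[306 347  32  33 956] [0.58116192 0.09199821] ((581.635498046875, 91.66839599609375), (14.454645156860352, 17.454477310180664), 61.405067443847656)
glue [5.38571109e-01 3.82657246e-01 1.11022302e-16]
```

>>> drive_tool:
  steps:
    - [1,0,0,0,0]
    - [1,0,0,0,0]
    - [1,0,0,0,0]
    - [1,0,0,0,0]
    - [1,0,0,0,0]
    - [1,0,0,0,0]
    - [1,0,0,0,0]
    - [1,0,0,0,0]
    - [1,0,0,0,0]
    - [1,0,0,0,0]
  grip_force: 25

```text
clock: 3.95
position: [0.56, 0.1052, 0.0668]
ee_rot: [0.776, 3.044, 0.0]
force: [0.6, -1.1, 0.1]
width: 0.327
gripper_force: 0.0
```

```bash
cat > st.py <<'E'
from h import *
o=observe();T=rot(o['ee_rot']);print('%.2f'%o['clock'],o['position'].round(4),'yaw %.3f'%np.arctan2(T[1,1],T[0,1]),'q7 %.2f'%o['joints'][6],'F',o['force'].round(2),'M',o['ft_torque'].round(3),'tau7',o['joint_efforts'][6].round(3),'w %.1f'%(o['width']*92),o['gripper_force'])
E
python3 st.py
```

```text
3.95 [0.56   0.1052 0.0668] yaw 1.072 q7 0.99 F [ 0.57 -1.1   0.07] M [-0.015 -0.015 -0.01 ] tau7 -0.0 w 30.0 0.0
```

>>> drive_tool:
  steps:
    - [1,0,0,0,0]
    - [1,0,0,0,0]
    - [1,0,0,0,0]
    - [1,0,0,0,0]
    - [1,0,0,0,0]
    - [1,0,0,0,0]

```text
clock: 4.45
position: [0.5602, 0.1056, 0.0668]
ee_rot: [0.775, 3.044, 0.001]
force: [0.5, 1.3, -0.0]
width: 0.161
gripper_force: 25.0
```

```bash
python3 st.py
```

```text
4.45 [0.5602 0.1056 0.0668] yaw 1.072 q7 0.99 F [ 0.54  1.27 -0.04] M [ 0.476 -0.182 -0.075] tau7 0.035 w 14.8 24.95647430419922
```

>>> drive_tool:
  steps:
    - [1,0,0,0,-0.05]
    - [1,0,0,0,-0.05]
    - [1,0,0,-0.2,-0.05]
    - [1,0,0,0,0]
    - [1,0,0,0,0]

```text
clock: 4.87
position: [0.5603, 0.1057, 0.0667]
ee_rot: [0.999, 2.978, 0.001]
force: [2.0, 2.7, 0.3]
width: 0.161
gripper_force: 25.0
```

```bash
python3 st.py
```

```text
4.87 [0.5603 0.1057 0.0667] yaw 0.924 q7 0.87 F [1.96 2.74 0.32] M [ 0.693 -0.344 -0.045] tau7 -0.254 w 14.8 24.956235587596893
```

>>> drive_tool:
  steps:
    - [1,0,0,0,-0.05]
    - [1,0,0,0,-0.05]
    - [1,0,0,-0.1,-0.05]
    - [1,0,0,0,0]
    - [1,0,0,0,0]

```text
clock: 5.28
position: [0.5604, 0.1058, 0.0666]
ee_rot: [1.217, 2.896, 0.001]
force: [2.7, 4.3, 0.3]
width: 0.167
gripper_force: 25.0
```

```bash
python3 st.py
```

```text
5.28 [0.5604 0.1058 0.0666] yaw 0.775 q7 0.75 F [2.65 4.3  0.29] M [ 1.001 -0.558 -0.043] tau7 -0.234 w 15.4 24.95564103126526
```

>>> drive_tool:
  steps:
    - [1,0.3,0.5,0,-0.05]
    - [1,0.2,0.2,0,-0.05]
    - [1,0,0,-0.1,-0.05]
    - [1,0,0,0,0]
    - [1,0,0,0,0]

```text
clock: 5.7
position: [0.5606, 0.106, 0.0664]
ee_rot: [1.431, 2.797, 0.0]
force: [1.8, 3.7, 0.3]
width: 0.161
gripper_force: 25.0
```

```bash
python3 st.py
```

```text
5.70 [0.5606 0.106  0.0664] yaw 0.625 q7 0.63 F [1.84 3.71 0.3 ] M [ 0.897 -0.43  -0.051] tau7 -0.241 w 14.8 24.95609611272812
```

>>> drive_tool:
  steps:
    - [1,0.2,0.4,0,-0.05]
    - [1,0,0.2,0,-0.05]
    - [1,0,0,-0.1,-0.05]
    - [1,0,0,0,0]
    - [1,0,0,0,0]

```text
clock: 6.12
position: [0.5608, 0.1063, 0.0663]
ee_rot: [1.636, 2.681, 0.0]
force: [2.8, 2.1, 0.1]
width: 0.161
gripper_force: 25.0
```

```bash
python3 st.py; python3 look.py w4.png | tail -n +2
```

```text
6.12 [0.5608 0.1063 0.0663] yaw 0.475 q7 0.51 F [2.76 2.06 0.06] M [ 0.454 -0.548  0.104] tau7 -0.372 w 14.8 24.974492490291595
[ 304  240   36   77 2421] [0.55209211 0.12149823] ((552.1016845703125, 121.0001449584961), (15.551104545593262, 35.18796157836914), 27.235307693481445)
[307 347  33  33 995] [0.57183786 0.08407135] ((571.9815063476562, 83.93267059326172), (14.997758865356445, 17.31565284729004), 27.237648010253906)
glue [5.38571109e-01 3.82657246e-01 1.11022302e-16]
```

View pics/w4.png

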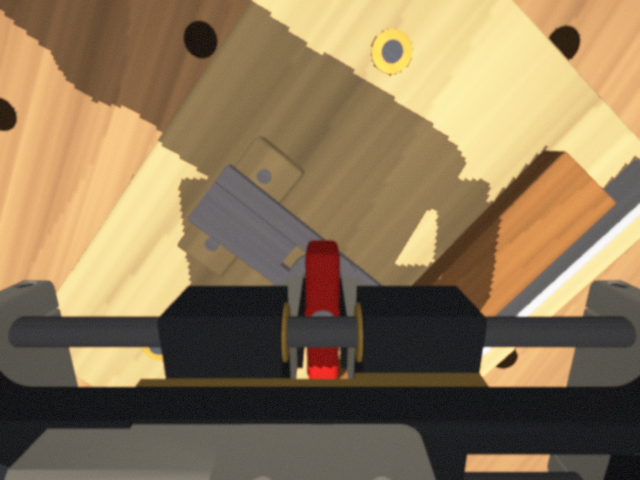

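The wing at image columns 304–340 has turned with the tool. Torque has begun to rise at 0.6 rad, before the flange can reach the bar. One tiny step should confirm it.

>>> drive_tool:
  steps:
    - [1,0,0,0,-0.05]
    - [1,0,0,0,0]
    - [1,0,0,0,0]

```text
clock: 6.47
position: [0.5609, 0.1064, 0.0663]
ee_rot: [1.704, 2.639, 0.0]
force: [2.5, 1.7, -0.4]
width: 0.167
gripper_force: 25.0
```

```bash
python3 st.py
```

```text
6.47 [0.5609 0.1064 0.0663] yaw 0.424 q7 0.47 F [ 2.51  1.69 -0.42] M [ 0.492 -0.717  0.166] tau7 -0.404 w 15.4 24.98851239681244
```

Torque is still climbing, so the thread is crossed. I turn it back.

>>> drive_tool:
  steps:
    - [1,0,0,0,0.04]
    - [1,0,0,0.1,0.08]
    - [1,0,0,0.1,0.08]
    - [1,0,0,0.1,0.08]
    - [1,0,0,0.1,0.08]
    - [1,0,0,0,0.08]
    - [1,0,0,0.1,0.08]
    - [1,0,0,0.1,0.08]
    - [1,0,0,0,0.08]
    - [1,0,0,0.1,0.08]
    - [1,0,0,0,0.08]
    - [1,0,0,0.1,0.08]
    - [1,0,0,0,0.08]
    - [1,0,0,0.1,0.08]
    - [1,0,0,0,0.07]
    - [1,0,0,0,0]
    - [1,0,0,0,0]
    - [1,0,0,0,0]

```text
clock: 7.97
position: [0.5601, 0.1051, 0.0669]
ee_rot: [-0.002, -3.14, 0.002]
force: [0.6, -2.6, 1.5]
width: 0.159
gripper_force: 25.0
```

```bash
python3 st.py
```

```text
7.97 [0.5601 0.1051 0.0669] yaw 1.569 q7 1.38 F [ 0.61 -2.56  1.46] M [-0.924 -0.152  0.003] tau7 0.034 w 14.6 24.961926341056824
```

>>> drive_tool:
  steps:
    - [1,0,0,0,-0.04]
    - [1,0,0,0,-0.07]
    - [1,0,0,-0.1,-0.07]
    - [1,0,0,-0.1,-0.07]
    - [1,0,0,0,-0.07]
    - [1,0,0.2,-0.1,-0.07]
    - [1,0,0.2,-0.1,-0.07]
    - [1,0,0,0,-0.07]
    - [1,0,0,-0.1,-0.07]
    - [1,0,0,-0.1,-0.07]
    - [1,0,0,-0.1,-0.07]
    - [1,0,0,0,-0.06]
    - [1,0,0,0,0]
    - [1,0,0,0,0]

```text
clock: 9.13
position: [0.5605, 0.1064, 0.0663]
ee_rot: [1.221, 2.895, -0.001]
force: [1.0, -2.3, 0.2]
width: 0.16
gripper_force: 25.0
```

```bash
python3 st.py
```

```text
9.13 [0.5605 0.1064 0.0663] yaw 0.773 q7 0.75 F [ 1.02 -2.29  0.22] M [-0.834 -0.156 -0.041] tau7 -0.343 w 14.7 24.95681494474411
```

>>> drive_tool:
  steps:
    - [1,0,0,0,-0.05]
    - [1,0,0,-0.1,-0.05]
    - [1,0,0,-0.1,-0.05]
    - [1,0,0,0,-0.05]
    - [1,0,0,0,0]
    - [1,0,0,0,0]

```text
clock: 9.63
position: [0.5607, 0.1066, 0.0662]
ee_rot: [1.501, 2.759, -0.0]
force: [1.5, -2.3, 0.3]
width: 0.163
gripper_force: 25.0
```

```bash
python3 st.py
```

```text
9.63 [0.5607 0.1066 0.0662] yaw 0.574 q7 0.59 F [ 1.54 -2.31  0.32] M [-0.84  -0.223 -0.105] tau7 -0.242 w 15.0 24.95719939470291
```

>>> drive_tool:
  steps:
    - [1,0,0,0,-0.05]
    - [1,0,0,-0.1,-0.05]
    - [1,0,0,0,-0.05]
    - [1,0,0,0,0]
    - [1,0,0,0,0]

```text
clock: 10.05
position: [0.5609, 0.1068, 0.0662]
ee_rot: [1.703, 2.639, 0.0]
force: [1.5, -2.7, -0.2]
width: 0.164
gripper_force: 25.0
```

```bash
python3 st.py
```

```text
10.05 [0.5609 0.1068 0.0662] yaw 0.425 q7 0.47 F [ 1.47 -2.69 -0.17] M [-0.773 -0.341  0.009] tau7 -0.234 w 15.1 24.957712590694427
```

Same angle as before but torque is at the free-running level, so the thread has dropped in.

>>> drive_tool:
  steps:
    - [1,0,-0.2,0,-0.05]
    - [1,0,0,-0.1,-0.05]
    - [1,0,0,-0.1,-0.05]
    - [1,0,0,0,-0.05]
    - [1,0,0,0,0]
    - [1,0,0,0,0]

```text
clock: 10.55
position: [0.5611, 0.1068, 0.0661]
ee_rot: [1.957, 2.456, 0.001]
force: [3.5, -2.3, 0.0]
width: 0.162
gripper_force: 25.0
```

```bash
python3 st.py
```

```text
10.55 [0.5611 0.1068 0.0661] yaw 0.225 q7 0.32 F [ 3.47 -2.25  0.  ] M [-0.625 -0.674 -0.03 ] tau7 -0.233 w 14.9 24.958380460739136
```

>>> drive_tool:
  steps:
    - [1,0,-0.1,-0.1,-0.05]
    - [1,0,0,-0.1,-0.05]
    - [1,0,0,-0.1,-0.05]
    - [1,0,0,0,-0.05]
    - [1,0,0,0,0]
    - [1,0,0,0,0]

```text
clock: 11.05
position: [0.5613, 0.1068, 0.0658]
ee_rot: [2.193, 2.249, 0.002]
force: [4.5, -1.9, 1.0]
width: 0.16
gripper_force: 25.0
```

```bash
python3 st.py
```

```text
11.05 [0.5613 0.1068 0.0658] yaw 0.025 q7 0.16 F [ 4.49 -1.86  1.03] M [-0.468 -1.005 -0.065] tau7 -0.234 w 14.7 24.958808720111847
```

>>> drive_tool:
  steps:
    - [1,0,-0.1,-0.1,-0.05]
    - [1,0,0,-0.1,-0.05]
    - [1,0,0,-0.1,-0.05]
    - [1,0,0,0,-0.05]
    - [1,0,0,0,0]
    - [1,0,0,0,0]

```text
clock: 11.55
position: [0.5616, 0.1068, 0.0657]
ee_rot: [2.406, 2.018, 0.003]
force: [4.9, -1.5, 0.2]
width: 0.16
gripper_force: 25.0
```

```bash
python3 st.py
```

```text
11.55 [0.5616 0.1068 0.0657] yaw -0.175 q7 0.00 F [ 4.88 -1.49  0.17] M [-3.830e-01 -1.142e+00 -1.000e-03] tau7 -0.153 w 14.7 24.957942366600037
```

>>> drive_tool:
  steps:
    - [1,0.2,-0.1,-0.1,-0.05]
    - [1,0.2,0,-0.1,-0.05]
    - [1,0,0,0,-0.05]
    - [1,0.2,0,-0.1,-0.05]
    - [1,0,0,0,-0.05]
    - [1,0,0,-0.1,-0.05]
    - [1,0,0,0,-0.05]
    - [1,0,0,0,-0.05]
    - [1,0,0,0,0]
    - [1,0,0,0,0]

```text
clock: 12.38
position: [0.5623, 0.1066, 0.0652]
ee_rot: [2.76, 1.5, 0.003]
force: [4.4, -1.1, -0.7]
width: 0.164
gripper_force: 25.0
```

```bash
python3 st.py
```

```text
12.38 [0.5623 0.1066 0.0652] yaw -0.575 q7 -0.31 F [ 4.4  -1.08 -0.67] M [-0.438 -1.214 -0.075] tau7 -0.147 w 15.0 24.955978989601135
```

>>> drive_tool:
  steps:
    - [1,0.2,-0.1,-0.1,-0.05]
    - [1,0.2,0,-0.1,-0.05]
    - [1,0,0,0,-0.05]
    - [1,0,0,-0.1,-0.05]
    - [1,0,0,0,-0.05]
    - [1,0,0,-0.1,-0.05]
    - [1,0,0,0,-0.05]
    - [1,0,0,0,0]
    - [1,0,0,0,0]

```text
clock: 13.13
position: [0.5627, 0.1063, 0.0648]
ee_rot: [2.979, 0.996, 0.003]
force: [6.4, -2.5, -0.0]
width: 0.161
gripper_force: 25.0
```

```bash
python3 st.py
```

```text
13.13 [0.5627 0.1063 0.0648] yaw -0.925 q7 -0.58 F [ 6.43 -2.54 -0.  ] M [-0.571 -1.18  -0.066] tau7 -0.133 w 14.8 24.953944981098175
```

>>> drive_tool:
  steps:
    - [1,0,0,-0.1,-0.05]
    - [1,0,0,0,-0.05]
    - [1,0,0,0,-0.05]
    - [1,0,0,0,0]
    - [1,0,0,0,0]

```text
clock: 13.55
position: [0.5628, 0.1061, 0.0647]
ee_rot: [3.045, 0.77, 0.003]
force: [5.2, -1.6, 0.2]
width: 0.16
gripper_force: 25.0
```

```bash
python3 st.py
```

```text
13.55 [0.5628 0.1061 0.0647] yaw -1.076 q7 -0.70 F [ 5.19 -1.6   0.15] M [-0.699 -1.27  -0.032] tau7 -0.118 w 14.8 24.95325207710266
```

>>> drive_tool:
  steps:
    - [1,0,0,-0.1,-0.05]
    - [1,0,0,0,-0.05]
    - [1,0,0,0,-0.05]
    - [1,0,0,0,0]
    - [1,0,0,0,0]

```text
clock: 13.97
position: [0.5629, 0.1059, 0.0647]
ee_rot: [3.094, 0.539, 0.003]
force: [6.4, -2.6, -0.1]
width: 0.162
gripper_force: 25.0
```

```bash
python3 st.py
```

```text
13.97 [0.5629 0.1059 0.0647] yaw -1.226 q7 -0.82 F [ 6.42 -2.63 -0.1 ] M [-0.797 -1.306 -0.067] tau7 -0.124 w 14.9 24.95253324508667
```

>>> drive_tool:
  steps:
    - [1,0,0,-0.1,-0.05]
    - [1,0,0,0,-0.05]
    - [1,0,0,0,0]
    - [1,0,0,0,0]

```text
clock: 14.3
position: [0.5629, 0.1057, 0.0645]
ee_rot: [3.117, 0.384, 0.003]
force: [6.4, -3.4, 0.6]
width: 0.161
gripper_force: 25.0
```

```bash
python3 st.py
```

```text
14.30 [0.5629 0.1057 0.0645] yaw -1.326 q7 -0.90 F [ 6.43 -3.38  0.59] M [-0.912 -1.308  0.023] tau7 -0.175 w 14.8 24.954728186130524
```

>>> drive_tool:
  steps:
    - [1,0,0,0,-0.05]
    - [1,0,0,0,-0.05]
    - [1,0,0,0,0]
    - [1,0,0,0,0]

```text
clock: 14.63
position: [0.563, 0.1055, 0.0646]
ee_rot: [3.132, 0.228, 0.004]
force: [6.1, -3.6, 0.5]
width: 0.161
gripper_force: 25.0
```

```bash
python3 st.py
```

```text
14.63 [0.563  0.1055 0.0646] yaw -1.426 q7 -0.97 F [ 6.08 -3.56  0.48] M [-1.031 -1.337  0.092] tau7 -0.283 w 14.8 24.971735179424286
```

>>> drive_tool:
  steps:
    - [1,0,0,0,-0.04]
    - [1,0,0,0,-0.04]
    - [1,0,0,0,0]
    - [1,0,0,0,0]
    - [1,0,0,0,0]

```text
clock: 15.05
position: [0.5629, 0.1054, 0.0646]
ee_rot: [3.139, 0.103, 0.003]
force: [5.5, -4.1, 1.0]
width: 0.166
gripper_force: 25.0
```

```bash
python3 -c "
from st import *
from h import *
import sys"; python3 look.py w5.png
```

```text
15.05 [0.5629 0.1054 0.0646] yaw -1.505 q7 -1.04 F [ 5.55 -4.07  0.96] M [-1.121 -1.306  0.264] tau7 -0.283 w 15.3 25.04331260919571
15.05 [0.56291523 0.10539567 0.06455729] yaw -1.5052158192967615 [-0.91  0.73  0.98  1.93 -0.78  0.91 -1.04] [ 5.54950347 -4.06611151  0.9565728 ] [-1.12069988 -1.3059892   0.26391038]
[ 304  239   36   78 2416] [0.58225997 0.10520851] ((581.6087646484375, 105.34413146972656), (35.10532760620117, 15.335902214050293), 3.6843132972717285)
[309 347  32  32 935] [0.54071715 0.10167139] ((540.43798828125, 101.34575653076172), (16.478046417236328, 14.156935691833496), 3.649247169494629)
glue [5.38571109e-01 3.82657246e-01 1.11022302e-16]
```

>>> drive_tool:
  steps:
    - [0.5,0,0,0,0]
    - [0.5,0,0,0,0]
    - [0.5,0,0,0,0]
    - [0.5,0,0,0,0]
    - [0.5,0,0,0,0]
    - [0.5,0,0,0,0]
    - [0.5,0,0,0,0]
    - [0.5,0,0,0,0]
    - [0.5,0,0,10,0]
    - [0.5,0,0,20,0]
    - [0.5,0,0,40,0]
    - [0.5,0,0,40,0]
    - [0.5,0,0,40,0]
    - [0.5,0,0,0,0]
    - [0.5,0,0,0,0]

```text
clock: 16.4
position: [0.563, 0.1061, 0.2171]
ee_rot: [-3.139, -0.098, -0.007]
force: [-0.7, 1.4, -0.6]
width: 0.501
gripper_force: 0.0
```

```bash
python3 st.py; python3 look.py w6.png
```

```text
16.40 [0.563  0.1061 0.2171] yaw -1.508 q7 -1.20 F [-0.73  1.38 -0.59] M [-0.017  0.123 -0.003] tau7 -0.208 w 46.1 0.0
16.4 [0.56302172 0.10609644 0.21712688] yaw -1.5080837829029516 [-1.03  0.57  1.17  1.78 -0.57  1.18 -1.2 ] [-0.73266827  1.37855809 -0.58568284] [-0.01672819  0.12275333 -0.0032532 ]
[313 194  21  72 976] [0.56537471 0.10373009] ((564.1904907226562, 103.64443969726562), (64.0032958984375, 17.55119514465332), 4.120697498321533)
glue [5.38571109e-01 3.82657246e-01 1.11022302e-16]
```

View pics/w6.png

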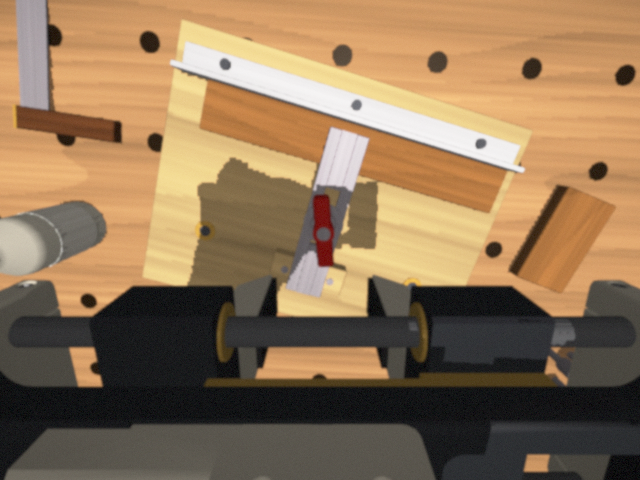

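Run:
```python
from h import *
for n in('w1','w2','w4','w5','w6'):
    im=cv2.imread(f'pics/{n}.png'); h=cv2.cvtColor(im,cv2.COLOR_BGR2HSV)
    m=(((h[...,0]<10)|(h[...,0]>170))&(h[...,1]>140)&(h[...,2]>50)).astype('uint8')
    k,l,s,ce=cv2.connectedComponentsWithStats(m); j=[i for i in range(1,k) if s[i,4]>300 and s[i,0]>250 and s[i,0]<400]
    v,u=np.nonzero(np.isin(l,j)); r=[]
    # row-wise mid line fit, central rows
    ys=np.unique(v); ys=ys[(ys>v.min()+6)&(ys<v.max()-6)]
    mid=[(u[v==y].min()+u[v==y].max())/2 for y in ys]; p=np.polyfit(ys,mid,1)
    print(n,'tilt rad',np.arctan(p[0]).round(4),'mid',np.mean(mid).round(1))
c=get_image('scene');d=get_image('side')
for n,c in(('scene',c),('side',d)): save(c,n+'1.png')
a=cv2.imread('pics/scene1.png')[168:308,256:456];b=cv2.imread('pics/side1.png')[150:290,220:420]
cv2.imwrite('pics/end.png',np.hstack([cv2.resize(q,(400,280),interpolation=2) for q in(a,b)]))
```

```text
w1 tilt rad 0.0011 mid 321.9
w2 tilt rad -0.0253 mid 320.0
w4 tilt rad 0.0087 mid 322.2
w5 tilt rad 0.0179 mid 322.5
w6 tilt rad 0.0647 mid 322.9
```

View pics/end.png

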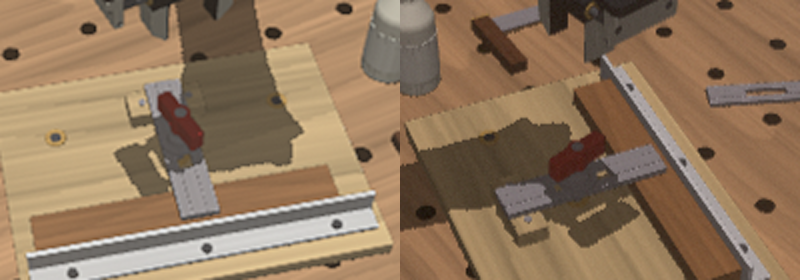

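```bash
cat > avg.py <<'E'
from h import *
A=[];T7=[];W=[];Y=[]
for i in range(12):
    get_image('wrist'); o=observe(); T=rot(o['ee_rot']); A.append(np.r_[o['force'],o['ft_torque']]);T7.append(o['joint_efforts'][6]);W.append(o['width']*92);Y.append(np.arctan2(T[1,1],T[0,1]))
A=np.array(A);print(o['clock'],o['position'].round(4),'yaw %.4f'%np.mean(Y),'F,M',A.mean(0).round(3),'sdMz %.3f'%A[:,5].std(),'tau7 %.3f'%np.mean(T7),'w %.2f'%np.mean(W),o['gripper_force'])
E
python3 avg.py
python3 - <<'E'
from h import *
c=get_image('wrist'); h=cv2.cvtColor(c['image'],cv2.COLOR_RGB2HSV)
m=(((h[...,0]<10)|(h[...,0]>170))&(h[...,1]>140)&(h[...,2]>50))
v,u=np.nonzero(m); k=(u>250)&(u<400)&(v<280);u=u[k];v=v[k]
for side in(np.min,np.max):
    ys=np.arange(v.min()+8,v.max()-8); e=[onz(c,side(u[v==y]),y,.092)[:2] for y in ys]; e=np.array(e); p=np.polyfit(e[:,0],e[:,1],1); print('edge yaw',np.arctan(p[0]))
E
```

```text
17.2 [0.5617 0.1063 0.2142] yaw -1.5083 F,M [-0.319 -0.067 -0.011 -0.052  0.159 -0.005] sdMz 0.034 tau7 0.000 w 45.90 0.0
edge yaw 0.1297223113691455
edge yaw 0.13116708606202684
```

Released, the wing sits clear of the fingers at w6 (324,231), and the rail and bar are unmoved. It sprang back only about 0.065 rad, less than I expected, so the torque estimate is uncertain. I re-grip and feel it again with averaged readings.

>>> drive_tool:
  steps:
    - [0.5,0,0,-40,0.068]
    - [0.5,0,0,-40,0]
    - [0.5,0,0,-40,0]
    - [0.5,0,0,-28,0]
    - [0.5,0,0,0,0]
    - [0.5,0,0,0,0]
    - [1,0,0,0,0]
    - [1,0,0,0,0]
    - [1,0,0,0,0]
    - [1,0,0,0,0]
    - [1,0,0,0,0]
    - [1,0,0,0,0]
    - [1,0,0,0,0]
    - [1,0,0,0,0]
    - [1,0,0,0,0]
    - [1,0,0,0,0]

```text
clock: 18.58
position: [0.5624, 0.1056, 0.0665]
ee_rot: [3.134, 0.204, 0.002]
force: [2.8, -4.5, 1.0]
width: 0.163
gripper_force: 25.0
```

```bash
python3 avg.py
```

```text
19.1833 [0.5624 0.1055 0.0665] yaw -1.4405 F,M [ 2.974 -4.48   0.656 -1.085 -0.512  0.172] sdMz 0.017 tau7 -0.179 w 14.83 24.972859025001526
```

>>> drive_tool:
  steps:
    - [1,0,0,0,-0.02]
    - [1,0,0,0,-0.02]
    - [1,0,0,0,0]

```text
clock: 19.43
position: [0.5623, 0.1056, 0.0665]
ee_rot: [3.137, 0.14, 0.002]
force: [2.8, -3.8, 0.8]
width: 0.16
gripper_force: 25.1
```

```bash
python3 avg.py
```

```text
20.0333 [0.5623 0.1056 0.0665] yaw -1.4806 F,M [ 2.685 -4.794  0.414 -1.1   -0.486  0.337] sdMz 0.023 tau7 -0.352 w 14.89 25.04976063966751
```

Averaged torque is about 0.34 N m (wrist and joint 7 agree), which is finger-tight. I let go.

>>> drive_tool:
  steps:
    - [0.5,0,0,0,0]
    - [0.5,0,0,0,0]
    - [0.5,0,0,0,0]
    - [0.5,0,0,0,0]
    - [0.5,0,0,0,0]
    - [0.5,0,0,0,0]
    - [0.5,0,0,0,0]
    - [0.5,0,0,0,0]
    - [0.5,0,0,10,0]
    - [0.5,0,0,20,0]
    - [0.5,0,0,40,0]
    - [0.5,0,0,40,0]
    - [0.5,0,0,40,0]
    - [0.5,0,0,0,0]
    - [0.5,0,0,0,0]
    - [0.5,0,0,0,0]

```text
clock: 21.37
position: [0.5614, 0.1065, 0.2165]
ee_rot: [-3.138, -0.143, -0.0]
force: [-0.6, -0.4, -0.5]
width: 0.499
gripper_force: 0.0
```

Run:
```python
from h import *
c=get_image('wrist'); h=cv2.cvtColor(c['image'],cv2.COLOR_RGB2HSV)
m=(((h[...,0]<10)|(h[...,0]>170))&(h[...,1]>140)&(h[...,2]>50))
v,u=np.nonzero(m); k=(u>250)&(u<400)&(v<280);u=u[k];v=v[k]
for side in(np.min,np.max):
    ys=np.arange(v.min()+8,v.max()-8); e=np.array([onz(c,side(u[v==y]),y,.092)[:2] for y in ys]); p=np.polyfit(e[:,0],e[:,1],1); print('edge yaw',np.arctan(p[0])-np.pi/2)
o=observe();print(o['clock'],o['position'],o['width'],o['force'])
```

```text
edge yaw -1.4221427430403062
edge yaw -1.4234896220760629
21.4167 [0.56099521 0.10654231 0.21574282] 0.4984834637995222 [-0.45284065  0.16847507 -0.6704075 ]
```

```bash
python3 -c "
from cell import arm; print(arm.sign_off())"
```

```text
the job is handed in; nothing more can be done
None
```

The rail is clamped finger-tight at about 0.34 N m and the job is handed in: the thread was crossed at first, so I turned it back and restarted it clean, then let go with the arm clear; on release the knob settled back only about 0.06 rad, less than expected, so I re-gripped once to confirm the torque.

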